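# Clear a spent battery pack off the bench edge into the scrap bin

## Task

The spent battery pack sits in the shallow cradle, too snug to be gripped. Press lightly on its top to slide it out of the open end, then push it across the bench and over the front edge so that it drops into the scrap bin hanging below. Keep it flat on the surfaces rather than picking it up or flicking it, never press or push on it harder than about 20 N, and leave the other things on the bench where they are.

Things in the scene. Friction and masses are not known exactly. Their poses are not given: they have to be found in the camera images.
- pack_mid (a point): centre (half-way up) of the spent battery pack, a flat dark rigid block 95 x 48 x 9 mm (x, y, z), 40 to 70 g. It starts in the cradle, lengthwise along the cradle's x, its top 12 mm above the bench, flush with the walls. Fingertips pressed on its top (about 12 N) drag it along the cradle's slippery floor, but hardly on the bench, which grips too; pressed lightly they slip
- cradle: shallow metal cradle fixed to the bench; origin on the bench top under the pack's centre at the start. Back wall (x = 49 to 60 mm) and sides (to y = -34 and +48 mm) close against the pack, 12 mm high; a black spring cheek on the +y side pinches it with about 2 N. Slippery white floor, 3 mm above the bench and 62 mm wide, runs on out of the open -x end to x = -150 mm
- scrap_bin: open grey bin hung on the bench's front face, 125 mm high, rim 7 mm below the bench top. Origin on the bench's straight top front edge, mid-width of the bin, at bench top height; y runs along the edge, -x out over it. Mouth x = -13 to -127, y = -96 to +96 mm. On the bench, over 65 mm in from the edge, a low tray stands to its right and a tall drawer tower to its left
- cradle_mouth (a point): middle of the low sill that crosses the cradle's open end, 66 mm to -x of the cradle's origin, at floor height (3 mm above the bench); axes as the cradle's. The sill, ramped (inner side 17 mm, outer 27 mm), is set 1.5 to 4.5 mm higher than the floor, differently each time; the pack tilts, rises and sinks again as it slides over. It is fully out once its centre is 75 mm beyond this point
- good_pack: bystander: the other battery pack, 95 x 48 x 9 mm, lying flat on the bench; origin at the centre of its underside
- phone: bystander: phone, 146 x 73 x 9 mm, lying on the bench; origin under its centre
- small_jar: bystander: small round jar, 40 mm across, 17 mm high, by the drawer tower; origin under its centre
- tape_roll: bystander: roll of black tape, 53 mm across, 19 mm high; origin under its centre

How it is judged:
On the way:
1. the pack has been slid fully out of the cradle's open end and is still on the bench top (x of pack_mid in the frame of cradle below -0.136 m and height (world z) of pack_mid above 0 m), for 0.1 s.
At the end, for the whole second after the job is handed in: the pack lies at rest inside the scrap bin: its centre between the bin's walls and at least 20 mm below the bench top (x of pack_mid in the frame of scrap_bin between -0.131 and -0.009 m and y of pack_mid in the frame of scrap_bin between -0.1 and 0.1 m and z of pack_mid in the frame of scrap_bin between -0.135 and -0.02 m and linear speed of spent_pack below 0.03 m/s); the robot touches nothing.
It fails at once if the robot presses or pushes on the pack with more than 24 N (contact force between any of the fingers, the arm and spent_pack above 24 N).
It fails at once if the pack is picked up (its centre more than 35 mm above the bench top) (height (world z) of pack_mid above 0.035 m).
It fails at once if the pack is flicked (faster than 0.4 m/s while on the bench) (height (world z) of pack_mid above 0 m and linear speed of spent_pack above 0.4 m/s).
It fails at once if another thing on the bench is moved by more than 20 mm (distance of any of good_pack, phone, small_jar, tape_roll from where it was at the start of the episode above 0.02 m).
It also fails if it takes over 72 s, if anything falls off the work surface, if the arm or the gripper's body presses on something with over 40 N, if the wrist force passes 120 N, or if a joint passes its speed limit or range.

## Robot

A 7-joint arm with a two-finger parallel gripper is mounted at the origin on a cart in front of the work surface, level with it; the furniture and walls round the work are solid. World frame = base frame: x ahead of the robot, y to its left, z up, the work surface at z = 0. Lengths are in m, angles in rad, forces in N, time in s.
With the tool pointing down it reaches from about 0.425 to 0.875 m from the base axis. Payload 4.7 kg.
Tool frame: the origin (TCP) lies on the centre line of the jaws, within the pads' length; the fingertips stand robot.tip_reach ahead of it and the grasp point (between the pads) lies 8 mm behind it (robot.tip_reach is the distance from the TCP to the fingertips, in m); z points along the fingers, y is the line along which they close (so a half turn about z gives the same grasp; the last joint's range is limited). The gripper opens to 87 mm and grips with 3 to 60 N. Pads are 19 mm wide; open, the fingers measure 117 mm over their backs; the gripper's body (75 mm by 190 mm) begins 51 mm behind the grasp point.
Start: joints at [-1.257, 0.321, -0.07, 1.45, 0.023, 1.371, -0.057], TCP at [0.192, 0.621, 0.234] pointing down, gripper open.
Joint ranges: [-2.86, 2.86], [-0.3, 2.09], [-1.38, 1.24], [0.06, 2.45], [-1.56, 4.7], [0.09, 2.05], [-2.69, 2.69]. Speed limits (rad/s): [2.57, 2.57, 3.14, 3.14, 3.14, 3.14, 3.14].

## Interface

Orientations are given as a 3x3 rotation matrix whose columns are the frame's x, y, z axes.
In Python, from plant import robot gives the robot as it stands. The module is installed in compiled form; this text tells all that it offers.
- The arm moves only by the shell command python3 -m crank 'ROWS' [FORCE]. ROWS is JSON, a list that holds one entry, the list of rows, each a list of 5 numbers: the shift along the tool's x, y, z in mm, then the turn about the tool's z in degrees, then the closure in counts, from 0 (fully open) to 255 (shut). A call has 1 to 5 rows; each row shifts and turns the commanded pose from where the row before left it, along the tool's axes as they then stand; what a row does not reach is not made up. A row lasts 1/10 s, in which the tool goes at most 50 mm and 8.59 degrees, less where a joint would pass 70% of its speed; a pose out of reach is approached as far as the arm can. A call is refused whole if a number of a shift passes 50 or a number of a turn 8.59, either way. A call with a gripper value outside its range is refused whole. The fingers move at their own pace and stop on an object; FORCE is the grip in N (left out, the last holds). Time passes only in rows, so rows that do not move let the fingers close. It gives the time, the measured TCP pose, the force, the opening and the grip force at its end, in the units of the state.
- robot.read_state(): the state, without advancing time (a new reading comes with each control period).
- robot.get_image(name): name is "scene" or "top"; returns a dict with "pixels" (420x560x3 uint8, blue, green, red), "mtx" (3x3 intrinsics, pixels), "view" (4x4, takes a point from world to camera coordinates). Camera axes: x right, y down, z forward; pixel columns grow to the right and rows downward; lengths in m; the calibration is good to about 2 mm. A picture is of the moment at which its call begins. There is no depth.
- robot.job_done(): hands the job in; it is judged then, once.
Trained networks look in the newest picture that a camera, given by its name, has taken for a name from the list of things; names that differ only in an ending like _2 or _b are one class to them, and where a whole thing is asked for, a point or a joint stands for the part that bears it (a point fixed in the world has none). Each returns a list of dicts, best first, with "p" (0 to 1); they miss things now and then, are a little off and sometimes report something else, mostly with a low value. They report only what shows in the picture. A call takes as long as a camera call.
- robot.spot_in(name, camera): "point" ([x, y, z] in m, in world coordinates, good to about 4 mm: the middle of the surface that is visible of it).
- robot.tip_of(name, camera): "point" ([x, y, z] in m, in world coordinates, good to about 4 mm: a listed point, or the origin of a listed thing).
The state is a dict: "time": time; "q": joint angles; "joint_vel": joint speeds; "tau": joint torques, N m; "tcp_pos": TCP position; "tcp_rot": TCP orientation; "ft_force": force on the tool from outside, world axes, zero at the start; "ft_torque": the same for the moment, N m; "width": finger opening in m; "grasp_force": force on a finger pad.
Only numpy, scipy, OpenCV 4.12 (cv2) and the standard library are available. Lean on these libraries where they do the work, as an engineer would, in place of code of your own. Each camera call takes 0.05 s, during which the arm holds its last target. There are 200 camera calls.

## Working session

There is one attempt and no reset: what is moved stays moved. The work goes in short steps, Python scripts to look and compute and a shell command to move; the robot and the scene stay as the last step left them, time stands still between calls to the robot, and variables do not carry over. Pictures are saved under pics/ and viewed, at most 10 in all, crops included, and the job is handed in when it is done.

```bash
mkdir -p pics; python3 - <<'E'
from plant import robot
import cv2,numpy as np
s=robot.read_state();print(s['time'],s['tcp_pos'],np.round(s['tcp_rot'],3).tolist(),s['width'],robot.tip_reach,s['ft_force'])
for c in("scene","top"):
    im=robot.get_image(c);cv2.imwrite(f"pics/{c}0.png",im["pixels"])
    print(c,np.round(im["mtx"],1).tolist(),np.round(im["view"],4).tolist())
    for n in("pack_mid","cradle","scrap_bin","cradle_mouth","good_pack","phone","small_jar","tape_roll"):
        print(n,[(np.round(d["point"],4).tolist(),round(d["p"],2)) for d in robot.tip_of(n,c)[:2]])
E
```

```text
0.0 [0.19183679 0.62048276 0.23245205] [[-0.955, 0.295, -0.0], [0.295, 0.955, -0.002], [-0.0, -0.002, -1.0]] 0.08679921211520938 0.011 [ 0.02003474  0.07094346 -0.22268487]
scene [[453.2, 0.0, 275.2], [0.0, 453.2, 211.4], [0.0, 0.0, 1.0]] [[0.879, -0.4765, -0.0178, -0.4105], [-0.2039, -0.3418, -0.9174, 0.1878], [0.4311, 0.81, -0.3976, 1.0107], [0.0, 0.0, 0.0, 1.0]]
pack_mid [([0.6331, 0.1644, 0.0035], 0.45)]
cradle [([0.6335, 0.1644, -0.0016], 0.88)]
scrap_bin [([0.3745, 0.2618, 0.0], 0.62)]
cradle_mouth [([0.5729, 0.1929, 0.0006], 0.91)]
good_pack [([0.6402, 0.0236, -0.0008], 0.6)]
phone [([0.5685, -0.1198, 0.002], 0.88)]
small_jar [([0.4882, 0.3881, 0.0015], 0.44)]
tape_roll [([0.3716, -0.2435, -0.002], 0.94)]
top [[519.7, 0.0, 277.9], [0.0, 519.7, 209.3], [0.0, 0.0, 1.0]] [[0.1573, -0.9875, 0.0032, -0.0299], [-0.9574, -0.1533, -0.2447, 0.5008], [0.2422, 0.0355, -0.9696, 1.2304], [0.0, 0.0, 0.0, 1.0]]
pack_mid [([0.629, 0.1636, 0.009], 0.82)]
cradle [([0.6281, 0.1653, 0.0017], 0.82)]
scrap_bin [([0.3718, 0.2636, -0.0007], 0.81)]
cradle_mouth [([0.5739, 0.1986, 0.0001], 0.75)]
good_pack [([0.6412, 0.0223, 0.0006], 0.68)]
phone [([0.5692, -0.1213, 0.0075], 0.68)]
small_jar [([0.4826, 0.3902, -0.0014], 0.54)]
tape_roll [([0.3706, -0.2454, -0.0036], 0.77)]
```

View pics/top0.png

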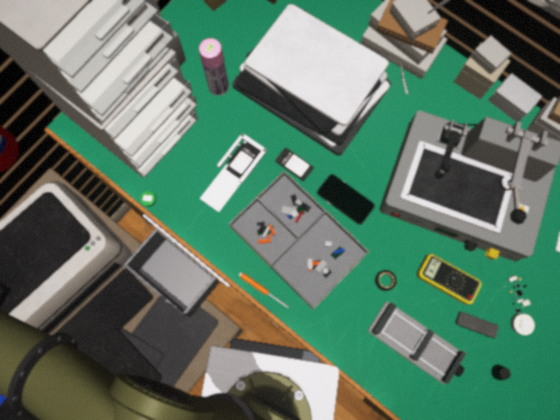

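View pics/scene0.png

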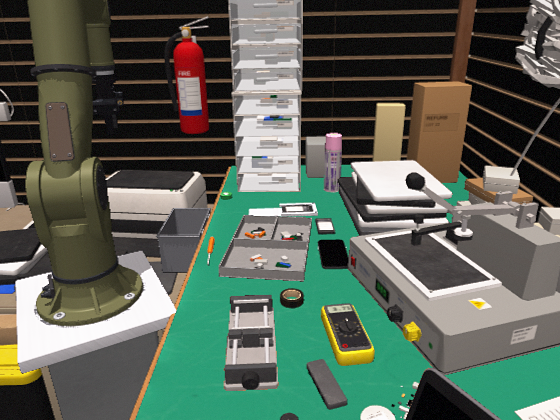

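```bash
cat > h.py <<'E'
import numpy as np,cv2
from plant import robot
def back(im,u,v,z):
    K=np.array(im["mtx"]);V=np.array(im["view"]);R=V[:3,:3];c=-R.T@V[:3,3]
    d=R.T@np.linalg.solve(K,[u,v,1.]);return c+d*(z-c[2])/d[2]
def proj(im,p):
    K=np.array(im["mtx"]);V=np.array(im["view"]);q=K@(V[:3,:3]@np.array(p)+V[:3,3]);return q[:2]/q[2]
def crop(c,x0,y0,w,h,k,name):
    im=robot.get_image(c);p=im["pixels"][y0:y0+h,x0:x0+w]
    cv2.imwrite("pics/"+name,cv2.resize(p,None,fx=k,fy=k,interpolation=cv2.INTER_CUBIC));return im
E
python3 - <<'E'
from h import *
crop("top",120,120,200,150,4,"c1.png")
E
```

```text
(no output)
```

View pics/c1.png

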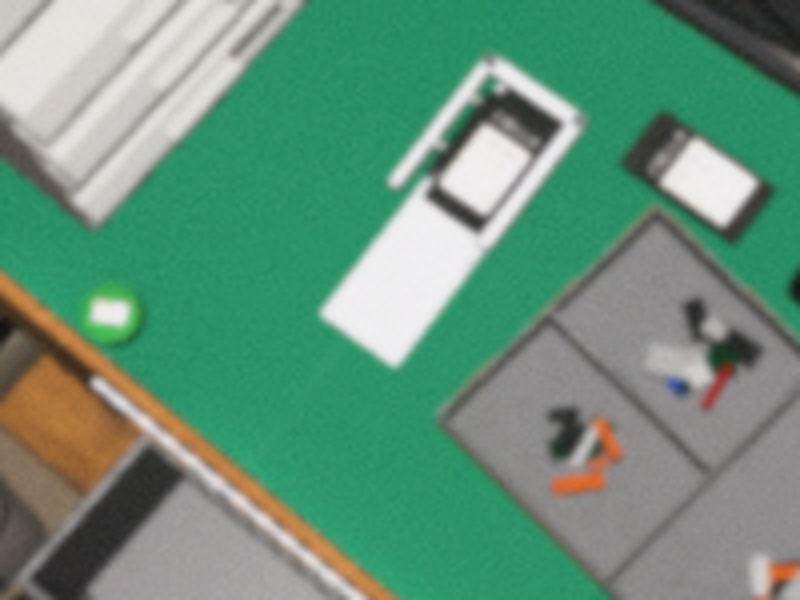

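```bash
python3 - <<'E'
from h import *
im=robot.get_image("top")
f=lambda x,y,z:back(im,120+x/4-.4,120+y/4-.4,z)[:2]
P=np.array([f(*c,.012) for c in[(500,85),(565,125),(482,232),(428,192)]])
print("pack",P.round(4).tolist(),P.mean(0))
d=(P[0]+P[1]-P[2]-P[3]);print("axis deg",np.degrees(np.arctan2(d[1],d[0])),np.linalg.norm(d)/2)
F=[f(320,313,.003),f(395,368,.003)];print("floor end",F)
e=[f(92,374,0),f(372,590,0)];print("edge",e,np.degrees(np.arctan2(*(e[0]-e[1])[::-1])))
w=[f(490,55,.012),f(587,115,.012),f(485,250,.012),f(395,187,.012)];print("walls",w)
print("tray corners",f(655,210,.01),f(440,420,.01),"tower",f(95,225,0.1),"jar",f(110,312,.017))
s=robot.read_state();print(s['time'])
E
```

```text
pack [[0.6842, 0.169], [0.663, 0.1214], [0.5808, 0.1628], [0.6024, 0.2029]] [0.63261569 0.16400783]
axis deg -24.6918730235686 0.0902142532452175
floor end [array([0.51209704, 0.25890314]), array([0.48339494, 0.20358864])]
edge [array([0.44894982, 0.39798372]), array([0.33907831, 0.19160353])] 61.9703092160261
walls [array([0.70425888, 0.17931093]), array([0.67233921, 0.10805313]), array([0.568985  , 0.15874392]), array([0.60239513, 0.22499294])]
tray corners [0.61447676 0.05309045] [0.45252951 0.16760246] tower [0.52110659 0.38688043] jar [0.48778623 0.39048835]
1.0
```

```bash
cat > go.py <<'E'
import sys
from h import *
s=robot.read_state();R=s["tcp_rot"];p=np.array(s["tcp_pos"])
U=np.array([-.895,.446,0]);N=np.array([.446,.895,0]);C=np.array([.6315,.1643,0])
print("t",s["time"],"p",p.round(4),"along",((p-C)@U*1e3).round(1),"lat",((p-C)@N*1e3).round(1),"tip z",round((p[2]-.011)*1e3,1),"yaw",round(np.degrees(np.arctan2(R[1][0],R[0][0])),2),"F",np.round(s["ft_force"],1),"w",s["width"])
if len(sys.argv)>3:
    print("tool delta mm",(np.array(R).T@(np.array([float(a) for a in sys.argv[1:4]])-p)*1e3).round(1))
E
python3 -m crank '[[[-33,-33,0,4.65,255],[-33,-33,0,4.65,255],[-36,-31,0,0,255],[-36,-30,0,0,255],[-36,-30,0,0,255]]]' 10; python3 go.py .30 .36 .2
```

```text
time: 1.5
tcp_pos: [0.2888, 0.4055, 0.2338]
tcp_rot: [[-0.895, 0.446, 0.0], [0.446, 0.895, 0.001], [-0.0, 0.001, -1.0]]
ft_force: [1.2, 0.8, 0.4]
width: 0.0547
grasp_force: 0.0
t 1.5 p [0.2888 0.4055 0.2338] along 414.2 lat 63.0 tip z 222.8 yaw 153.53 F [1.2 0.8 0.4] w 0.05471966177029617
tool delta mm [-30.3 -35.7  33.7]
```

```bash
python3 -m crank '[[[-30,-33,0,0,255],[-38,-26,0,0,255],[-40,-22,5,0,255],[-42,-20,10,0,255],[-45,-10,15,0,255]]]' >/dev/null; python3 go.py .6557 .1523 .041
```

```text
t 2.0 p [0.4143 0.2193 0.2046] along 218.9 lat -47.6 tip z 193.6 yaw 153.52 F [0.9 1.2 0.4] w 0.014808325721685694
tool delta mm [-245.8   47.1  164. ]
```

```bash
python3 -m crank '[[[-45,12,10,0,255],[-45,12,15,0,255],[-42,12,20,0,255],[-42,8,25,0,255],[-38,3,30,0,255]]]' >/dev/null; python3 go.py .6557 .1523 .041
python3 -m crank '[[[-26,0,25,0,255],[-8,0,25,0,255],[0,0,10,0,255],[0,0,0,0,255],[0,0,0,0,255]]]' >/dev/null;python3 go.py .6557 .1523 .023
```

```text
t 2.5 p [0.6268 0.1689 0.1034] along 6.3 lat 2.1 tip z 92.4 yaw 153.59 F [ 0.3  0.7 -0.1] w 0.0004421116874663305
tool delta mm [-33.2  -2.2  62.5]
t 3.0 p [0.6544 0.1546 0.0447] along -24.8 lat 1.5 tip z 33.7 yaw 153.6 F [ 0.7 -0.8  1.2] w 0.00033473634451231286
tool delta mm [-2.2 -1.5 21.7]
```

```bash
python3 -m crank '[[[-2,-1,10,0,255],[0,0,6,0,255],[0,0,1,0,255],[0,0,0,0,255]]]' >/dev/null;python3 go.py
python3 - <<'E'
from h import *
im=crop("scene",200,180,150,110,5,"s1.png")
crop("top",180,110,120,110,5,"t1.png")
a=cv2.imread("pics/s1.png");b=cv2.imread("pics/t1.png");h=400
cv2.imwrite("pics/m1.png",np.hstack([cv2.resize(x,(400,h)) for x in(a,b)]))
E
```

```text
t 3.4 p [0.6555 0.1517 0.0265] along -27.1 lat -0.6 tip z 15.5 yaw 153.54 F [-0.6  0.2  0.3] w 0.0003338171128637816
```

View pics/m1.png

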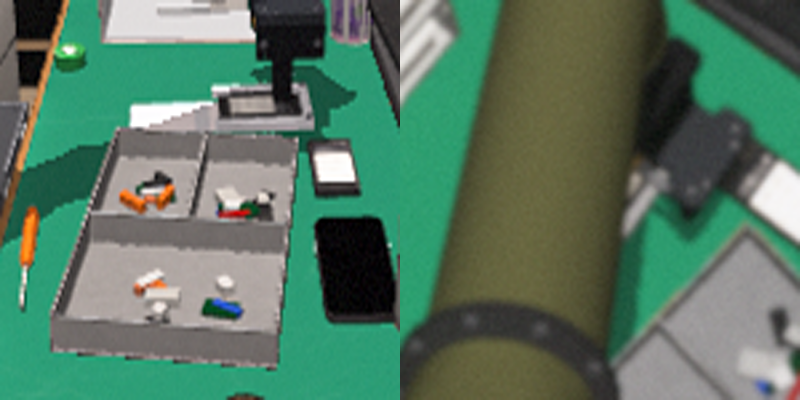

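The left half (scene view) shows the fingertips at about (285,100), over the back part of the pack, which spans x 220–300. The right half (top view) is hidden by the arm.

```bash
python3 -m crank '[[[0,0,2,0,255],[0,0,1,0,255],[0,0,0,0,255]]]' >/dev/null;python3 go.py; python3 -m crank '[[[0,0,1,0,255],[0,0,0,0,255]]]' >/dev/null;python3 go.py;
```

```text
t 3.8 p [0.6558 0.1516 0.0235] along -27.4 lat -0.6 tip z 12.5 yaw 153.52 F [ 0.3  0.2 -0.4] w 0.00015641947282636257
t 4.0 p [0.6559 0.1516 0.0233] along -27.5 lat -0.5 tip z 12.3 yaw 153.52 F [-2.2  0.3  5.4] w 0.0004367943015118854
```

```bash
python3 -m crank '[[[0,0,0.5,0,255],[0,0,0,0,255]]]' >/dev/null;python3 go.py; python3 -m crank '[[[0,0,0.4,0,255],[0,0,0,0,255]]]' >/dev/null;python3 go.py;
```

```text
t 4.2 p [0.6559 0.1516 0.0233] along -27.5 lat -0.5 tip z 12.3 yaw 153.52 F [-3.4 -0.8  6.7] w 0.0002832278069861347
t 4.4 p [0.6559 0.1515 0.0233] along -27.5 lat -0.5 tip z 12.3 yaw 153.52 F [-4.7 -0.8  9.6] w 0.0006924474510317777
```

```bash
python3 -m crank '[[[1,0,0.4,0,255],[2,0,0,0,255],[0,0,0,0,255]]]' >/dev/null;python3 go.py; python3 -m crank '[[[2,0,0,0,255],[2,0,0,0,255],[0,0,0,0,255]]]' >/dev/null;python3 go.py;
```

```text
t 4.7 p [0.6554 0.1518 0.0233] along -27.0 lat -0.5 tip z 12.3 yaw 153.48 F [ 0.9 -2.4  6.8] w 0.0004622423317837122
t 5.0 p [0.6522 0.1535 0.0233] along -23.4 lat -0.5 tip z 12.3 yaw 153.48 F [ 1.7 -2.6  6.9] w 0.0006359725580008017
```

```bash
python3 -m crank '[[[0,0,1,0,255],[2,0,0,0,255],[2,0,0,0,255],[0,0,0,0,255]]]' >/dev/null;python3 go.py; python3 - <<'E'
from h import *
im=crop("scene",265,195,60,40,10,"s2.png")
for x in(49,-47.5,):pass
U=np.array([-.895,.446,0]);C=np.array([.6315,.1643,.012]);N=np.array([.446,.895,0])
for a in(-47.5,47.5):
  for b in(-24,24):
    q=proj(im,C+U*a/1e3+N*b/1e3);print(a,b,(q-[265,195])*10)
E
```

```text
t 5.4 p [0.6496 0.1547 0.0233] along -20.5 lat -0.5 tip z 12.3 yaw 153.45 F [ 2.  -2.2  8.7] w 0.0005930176728077943
-47.5 -24 [474.75503828 163.94676528]
-47.5 24 [458.08566291 103.7586164 ]
47.5 -24 [165.43259282 173.2547003 ]
47.5 24 [158.24567143 112.68230904]
```

View pics/s2.png

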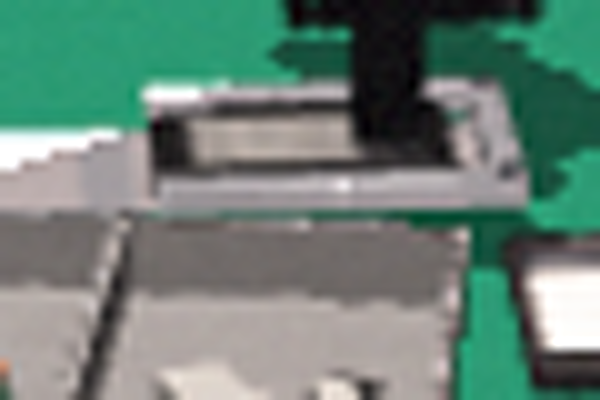

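The pack's front edge is at about x=150, where I predicted 162 for the start. It has moved a few mm with the fingers.

```bash
cat > ck.py <<'E'
import go
from h import *
c=[]
for cam in("scene","top"):
    robot.get_image(cam)
    for d in robot.tip_of("pack_mid",cam)[:1]:
        q=np.array(d["point"])-go.C; c.append((cam,round(d["p"],2),(q@go.U*1e3).round(1),(q@go.N*1e3).round(1),(q[2]*1e3).round(1)))
print(c)
E
python3 -m crank '[[[2,0,0.4,0,255],[3,0,0,0,255],[3,0,0,0,255],[0,0,0,0,255]]]' >/dev/null;python3 go.py;python3 -m crank '[[[3,0,0.2,0,255],[3,0,0,0,255],[3,0,0,0,255],[0,0,0,0,255]]]' >/dev/null;python3 ck.py
```

```text
t 5.85 p [0.6432 0.1581 0.0234] along -13.2 lat -0.4 tip z 12.4 yaw 153.44 F [ 2.6 -2.7 10.4] w 0.0005971836877999044
t 6.25 p [0.6354 0.1622 0.0236] along -4.4 lat -0.1 tip z 12.6 yaw 153.44 F [ 2.7 -3.6 12.1] w 0.0008401303971868652
[('scene', 0.57, np.float64(21.2), np.float64(3.3), np.float64(6.6)), ('top', 0.61, np.float64(22.3), np.float64(-0.6), np.float64(9.7))]
```

```bash
python3 -m crank '[[[3,0,0,0,255],[3,0,-0.1,0,255],[2,0,0,0,255]]]' >/dev/null;python3 go.py;python3 -m crank '[[[3,0,-0.1,0,255],[3,0,-0.1,0,255],[2,0,0,0,255]]]' >/dev/null;python3 go.py
```

```text
t 6.75 p [0.6286 0.1657 0.0237] along 3.3 lat -0.0 tip z 12.7 yaw 153.43 F [ 3.5 -4.1 11. ] w 0.0002791071876555992
t 7.05 p [0.6212 0.1693 0.0237] along 11.4 lat -0.1 tip z 12.7 yaw 153.43 F [ 3.7 -3.8 11.6] w 0.0008107568079817333
```

```bash
python3 -m crank '[[[3,0,0.1,0,255],[3,0,0,0,255],[3,0,0,0,255]]]' >/dev/null;python3 ck.py
```

```text
t 7.35 p [0.6136 0.1733 0.0238] along 20.1 lat 0.0 tip z 12.8 yaw 153.41 F [ 3.2 -3.8 12.6] w 0.0008305513162326326
[('scene', 0.74, np.float64(45.8), np.float64(2.9), np.float64(7.6)), ('top', 0.48, np.float64(47.5), np.float64(-2.0), np.float64(10.7))]
```

```bash
python3 -m crank '[[[4,0,0,0,255],[4,0,0,0,255],[4,0,-0.1,0,255]]]' >/dev/null;python3 go.py;python3 -m crank '[[[4,0,0,0,255],[4,0,-0.1,0,255],[4,0,0,0,255]]]' >/dev/null;python3 ck.py
```

```text
t 7.85 p [0.603  0.1789 0.0239] along 32.0 lat 0.4 tip z 12.9 yaw 153.41 F [ 4.2 -2.6 11.2] w 0.0004444540033831843
t 8.15 p [0.5925 0.1846 0.0241] along 43.9 lat 0.8 tip z 13.1 yaw 153.41 F [ 5.3 -3.8 12.2] w 0.0006868740864742635
[('scene', 0.56, np.float64(69.0), np.float64(1.8), np.float64(7.4)), ('top', 0.19, np.float64(-67.6), np.float64(-279.9), np.float64(6.8))]
```

```bash
python3 -m crank '[[[3,0,0,0,255],[3,0,-0.1,0,255],[3,0,0,0,255]]]' >/dev/null;python3 go.py;python3 -m crank '[[[3,0,0,0,255],[3,0,0,0,255]]]' >/dev/null;python3 ck.py
```

```text
t 8.65 p [0.5844 0.1895 0.0243] along 53.4 lat 1.6 tip z 13.3 yaw 153.44 F [ 3.2 -2.4 14. ] w 0.0007946823670028517
t 8.85 p [0.5793 0.1924 0.0246] along 59.3 lat 1.9 tip z 13.6 yaw 153.45 F [ 3.7 -0.9 14.2] w 0.0002366897328455644
[]
```

```bash
python3 -m crank '[[[3,0,-0.3,0,255],[3,0,0,0,255]]]' >/dev/null;python3 go.py;python3 -m crank '[[[3,0,-0.1,0,255],[3,0,0,0,255]]]' >/dev/null;python3 ck.py
```

```text
t 9.25 p [0.5736 0.1953 0.0246] along 65.7 lat 1.9 tip z 13.6 yaw 153.46 F [ 2.9 -1.4 13. ] w 0.0005797480314988261
t 9.45 p [0.5679 0.198  0.0245] along 71.9 lat 1.8 tip z 13.5 yaw 153.46 F [ 3.9 -1.6 12.2] w 0.0006934378125303201
[('scene', 0.51, np.float64(97.8), np.float64(4.4), np.float64(4.5))]
```

```bash
python3 - <<'E'
from h import *
crop("scene",235,185,90,60,8,"s3.png")
E
```

```text
(no output)
```

View pics/s3.png

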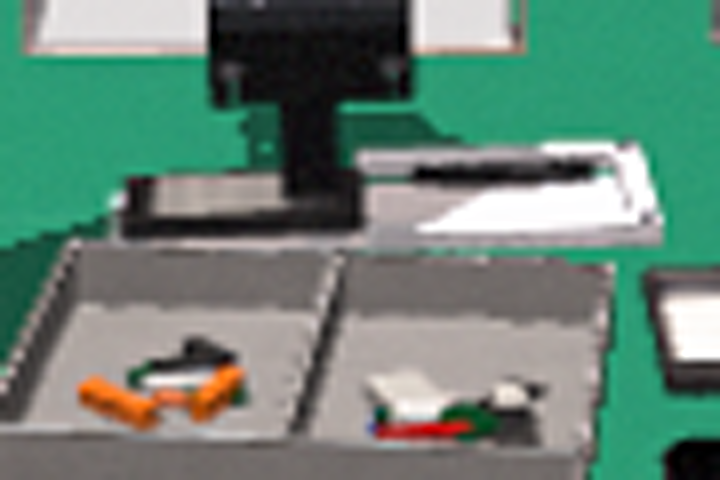

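The pack (125–365, 175–240) is straddling the sill and straight, with the fingers on its rear part.

```bash
python3 -m crank '[[[4,0,0,0,255],[4,0,0.1,0,255],[3,0,0,0,255]]]' >/dev/null;python3 go.py;python3 -m crank '[[[4,0,0.1,0,255],[4,0,0.2,0,255],[3,0,0,0,255]]]' >/dev/null;python3 ck.py
```

```text
t 10.0 p [0.558  0.2031 0.0243] along 83.1 lat 2.0 tip z 13.3 yaw 153.47 F [ 3.3 -1.3 12. ] w 0.00047374131115599964
t 10.3 p [0.5466 0.2085 0.0232] along 95.7 lat 1.7 tip z 12.2 yaw 153.49 F [ 0.5 -1.   9.7] w 0.0006565721354226724
[('scene', 0.74, np.float64(121.9), np.float64(6.2), np.float64(5.4))]
```

```bash
python3 -m crank '[[[4,0,0.4,0,255],[4,0,0.1,0,255],[3,0,0,0,255]]]' >/dev/null;python3 go.py;python3 -m crank '[[[4,0,0.1,0,255],[4,0,0.1,0,255],[4,0,0,0,255]]]' >/dev/null;python3 ck.py
```

```text
t 10.8 p [0.538  0.213  0.0232] along 105.4 lat 1.9 tip z 12.2 yaw 153.47 F [ 2.6 -1.7 12.4] w 0.0005708230878287259
t 11.1 p [0.5276 0.2184 0.0232] along 117.1 lat 2.1 tip z 12.2 yaw 153.45 F [ 4.  -2.4 13.1] w 0.00024478508682835193
[('scene', 0.82, np.float64(141.5), np.float64(8.4), np.float64(7.6))]
```

```bash
python3 -m crank '[[[4,0,0,0,255],[4,0,0,0,255],[4,0,0,0,255],[0,0,0,0,255]]]' >/dev/null;python3 ck.py
```

```text
t 11.7 p [0.5163 0.2243 0.0232] along 129.8 lat 2.3 tip z 12.2 yaw 153.5 F [ 1.3 -0.2 14.1] w 0.0005845377939723789
[('scene', 0.47, np.float64(155.9), np.float64(2.2), np.float64(6.9))]
```

```bash
python3 -m crank '[[[0,0,-10,0,255],[0,0,-10,0,240],[-25,0,0,0,228],[-22,0,0,0,228],[0,0,0,0,228]]]' >/dev/null;python3 ck.py;python3 - <<'E'
from h import *
crop("scene",195,180,90,60,8,"s4.png")
im=crop("top",160,140,120,90,6,"t4.png")
a=cv2.imread("pics/s4.png");b=cv2.imread("pics/t4.png")
cv2.imwrite("pics/m4.png",np.hstack([cv2.resize(a,(400,267)),cv2.resize(b,(400,300))[:267]]))
E
```

```text
t 12.4 p [0.5562 0.2001 0.0401] along 83.4 lat -1.6 tip z 29.1 yaw 153.34 F [ 0.2 -0.  -0.5] w 0.008779258721359368
[('scene', 0.56, np.float64(156.7), np.float64(4.0), np.float64(5.5)), ('top', 0.43, np.float64(5.0), np.float64(-1.9), np.float64(4.4))]
```

View pics/m4.png

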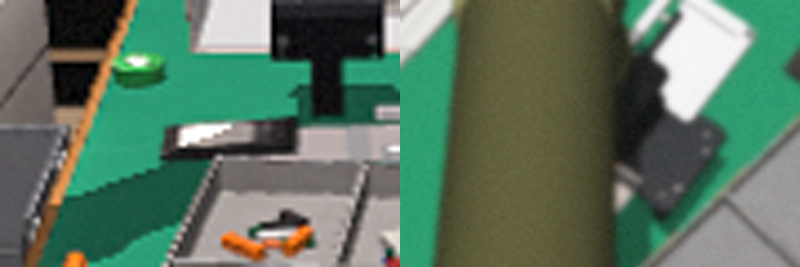

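The left half shows the pack (165–298, 118–160) out of the cradle, its front on the bench and its rear slightly raised on the floor strip. The fingers are behind it.

```bash
python3 -m crank '[[[-2,3,10,0,228],[0,0,10,0,228],[0,0,3,0,228],[0,0,0,0,228]]]' >/dev/null;python3 go.py; python3 -m crank '[[[5,0,0,0,228],[5,0,0,0,228],[5,0,0,0,228],[3,0,0,0,228],[0,0,0,0,228]]]' >/dev/null;python3 ck.py
```

```text
t 13.1 p [0.5562 0.204  0.0155] along 85.1 lat 1.9 tip z 4.5 yaw 153.53 F [ 0.4 -0.  -0.5] w 0.008986645119775101
t 13.6 p [0.5402 0.2128 0.0166] along 103.3 lat 2.7 tip z 5.6 yaw 153.57 F [-0.3  0.1 -1. ] w 0.009194883248746868
[('scene', 0.5, np.float64(160.4), np.float64(3.9), np.float64(5.1))]
```

```bash
python3 -m crank '[[[6,0,0,0,228],[6,0,0,0,228],[6,0,0,0,228],[6,0,0,0,228],[6,0,0,0,228]]]' >/dev/null;python3 ck.py;
```

```text
t 14.3 p [0.5133 0.226  0.0165] along 133.3 lat 2.5 tip z 5.5 yaw 153.55 F [ 0.8  0.3 -1.2] w 0.00943199448057813
[('scene', 0.82, np.float64(193.1), np.float64(3.4), np.float64(2.9)), ('top', 0.3, np.float64(-71.9), np.float64(-120.6), np.float64(2.5))]
```

```bash
python3 -m crank '[[[6,0,0,0,228],[6,0,0,0,228],[6,0,0,0,228],[6,0,0,0,228],[0,0,2,0,228]]]' >/dev/null;python3 go.py; python3 -m crank '[[[6,0,0,0,228],[6,0,0,0,228],[6,0,0,0,228],[6,0,0,0,228]]]' >/dev/null;python3 ck.py
```

```text
t 15.0 p [0.4915 0.2372 0.0145] along 157.8 lat 2.8 tip z 3.5 yaw 153.6 F [ 0.1 -0.9  0.1] w 0.009032422794693852
t 15.4 p [0.4704 0.2472 0.0144] along 181.2 lat 2.4 tip z 3.4 yaw 153.53 F [ 0.4  0.  -0.7] w 0.00928310090457433
[('scene', 0.59, np.float64(237.5), np.float64(4.8), np.float64(4.6))]
```

```bash
python3 - <<'E'
from h import *
crop("scene",160,180,120,80,6,"s5.png")
E
```

```text
(no output)
```

View pics/s5.png

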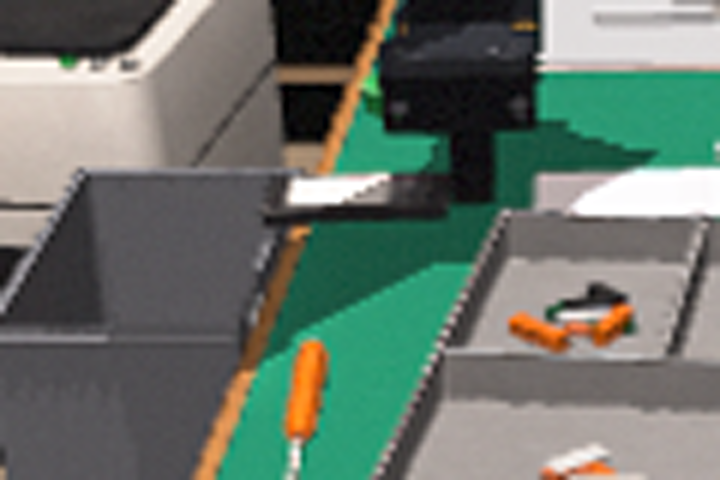

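The pack (262–448, 172–220) is straight, with its front already over the bench edge and beside the bin.

```bash
python3 -m crank '[[[7,0,0,0,228],[7,0,0,0,228],[7,0,0,0,228],[7,0,0,0,228],[7,0,0,0,228]]]' >/dev/null;python3 go.py; python3 -m crank '[[[7,0,0,0,228],[7,0,0,0,228],[7,0,0,0,228],[7,0,0,0,228],[0,0,0,0,228]]]' >/dev/null;python3 ck.py
```

```text
t 16.15 p [0.4389 0.263  0.0145] along 216.3 lat 2.4 tip z 3.5 yaw 153.54 F [ 0.7 -1.1  0.4] w 0.009228281787595109
t 16.65 p [0.4132 0.2758 0.0143] along 245.1 lat 2.4 tip z 3.3 yaw 153.62 F [-0.4  0.3 -0.5] w 0.009365575958073653
[('scene', 0.62, np.float64(322.7), np.float64(2.7), np.float64(-94.6))]
```

```bash
python3 - <<'E'
from h import *
crop("scene",140,180,120,100,6,"s6.png")
E
```

```text
(no output)
```

View pics/s6.png

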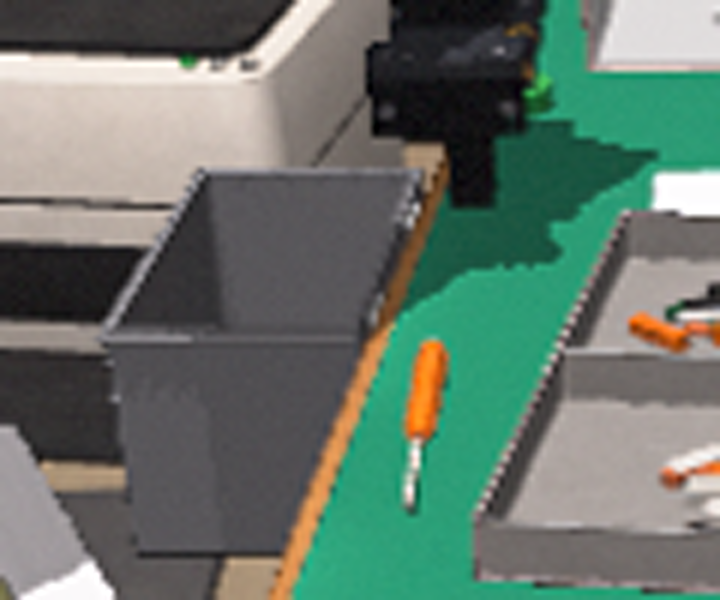

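The pack has left the bench. I'll lift clear and confirm it is in the bin.

```bash
python3 -m crank '[[[-20,0,-30,0,228],[-45,0,-20,0,228],[-45,0,-20,0,228],[-40,0,0,0,228],[0,0,0,0,228]]]' >/dev/null; python3 ck.py; python3 - <<'E'
from h import *
crop("top",110,180,130,130,4,"t7.png")
E
```

```text
t 17.4 p [0.5547 0.2031 0.0858] along 86.1 lat 0.4 tip z 74.8 yaw 153.07 F [-0.1 -0.5 -0.7] w 0.009284573724323187
[('top', 0.28, np.float64(-73.4), np.float64(-121.1), np.float64(1.5))]
```

View pics/t7.png

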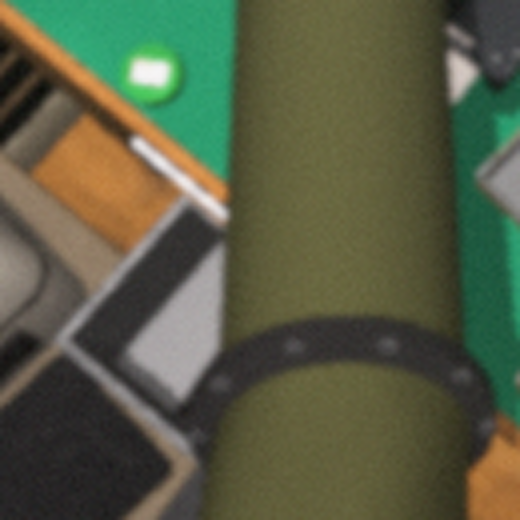

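The arm hides most of the bin here, but the network placed the pack at 48 mm past the edge and 95 mm down, which is inside the bin. The arm is clear of everything and at rest.

```bash
python3 -m crank '[[[0,0,-20,0,228],[0,0,0,0,228],[0,0,0,0,228],[0,0,0,0,228]]]' >/dev/null; python3 -c "
from plant import robot
print(robot.job_done())"
```

```text
the job is handed in; nothing more can be done
None
```

I slid the spent pack out of the cradle and pushed it over the front edge, then handed the job in at about 18 s; the scene-camera network placed it about 95 mm down inside the scrap bin, but no picture showed it lying there and no verdict came back.

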